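# Clamp the end mill in the bench chuck

## Robot

A 6-joint arm with a two-finger parallel gripper is mounted at the origin on the work surface. World frame = base frame: x ahead of the robot, y to its left, z up, the work surface at z = 0. Lengths are in m, angles in degrees, forces in N, time in s.
With the tool pointing down it reaches from about 0.25 to 0.725 m from the base axis. Payload 9.7 kg.
Tool frame: the origin (TCP) lies at the very end of the fingers, on their centre line; the grasp point (between the pads) lies 19 mm behind it; z points along the fingers, y is the line along which they close (so a half turn about z gives the same grasp; the last joint's range is limited). The gripper opens to 85 mm and grips with 20 to 120 N. Pads are 22 mm wide; open, the fingers measure 114 mm over their backs; the gripper's body (76 mm by 85 mm) begins 54 mm behind the grasp point. The pads swing forward as they close: fully open they stand 13 mm farther back than shut.
Start: joints at [69.958, 4.979, 10.078, 95.1, 0, 90], TCP at [0.188, 0.517, 0.231] pointing down, gripper open.
Joint ranges: [-179.16, 179.16], [-48.56, 103.87], [-65.8, 70.77], [-126.05, 130.52], [-82.76, 87.17], [-180, 180]. Speed limits (degrees/s): [127.2, 127.2, 147.25, 180, 180, 180].

## Interface

Orientations are given as [roll, pitch, yaw] about the fixed x, y, z axes, in that order (R = Rz(yaw) Ry(pitch) Rx(roll)).
In Python, from workcell import bot gives the robot as it stands.
- The arm moves only by the tool arm_command, never from a script. Its argument "series" is a list of rows, each a list of 4 numbers: the shift along the tool's x, y, z in m, then the turn about the tool's z in rad. A call has exactly 5 rows; each row is the pose to reach, as a shift and turn from the pose commanded when the call began, along the tool's axes at that moment; what a row does not reach only later rows make up. A row lasts 1/10 s, in which the tool goes at most 50 mm and 8.59 degrees, less where a joint would pass 70% of its speed; a pose out of reach is approached as far as the arm can. A call with a gripper value outside its range is refused whole. "hand" is the finger opening in m, from 0 to 0.0854, set as the call begins (left out, the last holds). The fingers move at their own pace and stop on an object; "grip_force" is the grip in N (left out, the last holds). Time passes only in rows, so rows that repeat a pose let the fingers close, or fill a call up. It gives the time, the measured TCP pose, the force, the opening and the grip force at its end, in the units of the state.
- bot.get_obs(): the state, without advancing time (a new reading comes with each control period).
- bot.camera(name): name is "side" or "top" or "wrist"; returns a dict with "color" (420x560x3 uint8, blue, green, red), "camera_matrix" (3x3 intrinsics, pixels), "xyz" and "orientation" of the camera in the world; the wrist camera has in their place "T_tool_cam" (4x4, takes a point from camera to tool coordinates, whose origin is the TCP and whose axes are the flange's). Camera axes: x right, y up, looking along -z (the intrinsics and any distortion apply to the point x, -y, -z); pixel columns grow to the right and rows downward; lengths in m; the calibration is good to about 2 mm. A picture is of the moment at which its call begins: read the wrist's pose just before it. There is no depth.
- bot.job_done(): hands the job in; it is judged then, once.
Trained networks look in the newest picture that a camera, given by its name, has taken for a name from the list of things; names that differ only in an ending like _2 or _b are one class to them, and where a whole thing is asked for, a point or a joint stands for the part that bears it (a point fixed in the world has none). Each returns a list of dicts, best first, with "confidence" (0 to 1); they miss things now and then, are a little off and sometimes report something else, mostly with a low value. They report only what shows in the picture. A call takes as long as a camera call. They do not tell look-alikes from the thing itself.
- bot.find_in(camera, target): "location" ([column, row] in pixels, amid what is visible of it).
- bot.mark_of(camera, target): "location" ([column, row] in pixels: a listed point, or the origin of a listed thing).
The state is a dict: "time": time; "q": joint angles; "qd": joint speeds; "joint_efforts": joint torques, N m; "ee_pos": TCP position; "tcp_rot": TCP orientation; "wrist_force": force on the tool from outside, world axes, zero at the start; "torque": the same for the moment, N m; "opening": finger opening in m; "grasp_force": force on a finger pad.
Only numpy, scipy, OpenCV 4.12 (cv2) and the standard library are available. Lean on these libraries where they do the work, as an engineer would, in place of code of your own. Each camera call takes 0.05 s, during which the arm holds its last target. There are 200 camera calls.

## Task

Take the end mill (the plain straight cutter, no wider at its head than at its shank) out of the wooden rack and stand it upright in the open bench chuck, seated right down on the floor of the chuck. Then turn the chuck's knurled sleeve clockwise, seen from above, until the three jaws have closed firmly on the cutter, and let go.

Things in the scene. Friction and masses are not known exactly. Their poses are not given: they have to be found in the camera images.
- endmill: End mill: plain round steel bar, 16 mm across, 75 mm tall, fluted on top. Origin at its centre, half-way up; z up; at the start y runs along the rack's row, x across. It stands in one of three holes (19 wide, 20 deep, 70 mm apart) of a fixed wooden rack 60 x 210 x 35 mm; 55 mm stand clear. The other holes hold cutters of like height with wide heads: a 32 mm cone, a 40 mm toothed disc.
- chuck: Bench chuck, fixed, axis vertical: square dark flange 130 x 130 x 12 mm with four bolt heads, and on it a round sleeve. Origin on the axis at bench height, z up. Its floor, on which the cutter stands, is 25 mm above the bench: a seated end mill's top is at 100 mm, 25 mm above the sleeve.
- chuck_mouth (a point): Centre of the open mouth, level with the sleeve's top, 75 mm above the bench. Sleeve: knurled ring, 58 mm outside, 42 mm inside, from 28 to 75 mm above the bench; grip it from outside, anywhere round it, a finger either side of the cutter. Inside, 1 mm below its top, are three jaws 18 mm wide; fully open they leave a 40 mm circle.
- sleeve (a joint): Turn of the sleeve in rad: 0 fully open, growing clockwise seen from above; starts at 0 to 0.2. The jaws move in together 12 mm per rad, centre the end mill and touch it all round at about 1.0; empty, they go on to a stop at 1.15. It takes about 0.2 N m to turn and stays where left, but springs back some 0.05 once tight and let go; turned harder it squeezes more or slips in the fingers.
Not all that is in view belongs to the job. Leave any turquoise look-alike of the endmill alone. Leave any pink look-alike of the chuck alone.

How it is judged (in metres and radians):
At the end, for the whole second after the job is handed in: The end mill stands in the chuck, its axis within 4 mm and 7 degrees of the chuck's and its foot within about 5 mm of the floor, at rest; the sleeve is turned past 0.9 rad and the jaws press on the cutter with more than 5 N (contact forces of jaws and floor added up) (horizontal distance between endmill and chuck_mouth below 0.004 m and z of endmill in the frame of chuck_mouth below -0.007 m and angle between endmill's own z axis and vertical below 0.12 rad and value of joint sleeve above 0.9 rad and contact force between endmill and chuck above 5 N and linear speed of endmill below 0.02 m/s); the robot touches nothing.
It also fails if it takes over 58 s, if anything falls off the work surface, if the arm or the gripper's body presses on something with over 40 N, if the wrist force passes 120 N, or if a joint passes its speed limit or range.

## Working session

There is one attempt and no reset: what is moved stays moved. The work goes in short steps, Python scripts to look and compute and a tool call to move; the robot and the scene stay as the last step left them, time stands still between calls to the robot, and variables do not carry over. Pictures are saved under pics/ and viewed, at most 10 in all, crops included, and the job is handed in when it is done.

Besides the shell and the picture viewer there is one more tool, called after "Emit:" by a JSON object that holds its "fn" and its "kwargs", one argument or row to a line. arm_command: Moves the arm, as the interface text tells. Its arguments: {"type":"object","properties":{"series":{"type":"array"},"hand":{"type":"number"},"grip_force":{"type":"number"}},"required":["series"]}

```bash
mkdir -p pics; ls
cat > h.py <<'E'
from workcell import bot
import numpy as np, cv2
from scipy.spatial.transform import Rotation as R
def cam(n):
    s=bot.get_obs(); c=bot.camera(n); K=np.array(c["camera_matrix"])
    if "T_tool_cam" in c:
        T=np.eye(4);T[:3,:3]=R.from_euler('xyz',s["tcp_rot"],degrees=True).as_matrix();T[:3,3]=s["ee_pos"]
        T=T@np.array(c["T_tool_cam"])
    else:
        T=np.eye(4);o=np.array(c["orientation"],float);T[:3,3]=c["xyz"]
        T[:3,:3]=o if o.shape==(3,3) else R.from_euler('xyz',o,degrees=True).as_matrix()
    return c["color"],K,T,c
def ray(p,K,T):
    d=np.linalg.inv(K)@[p[0],p[1],1]; return T[:3,3],T[:3,:3]@(d*[1,-1,-1])
def onz(p,z,K,T):
    o,d=ray(p,K,T); return o+d*(z-o[2])/d[2]
def proj(P,K,T):
    q=T[:3,:3].T@(np.array(P)-T[:3,3]); u=K@(q*[1,-1,-1]); return u[:2]/u[2]
E
cat > a.py <<'E'
from h import *
s=bot.get_obs();print(s)
ims=[]
for n in["side","top","wrist"]:
    im,K,T,c=cam(n);print(n,{k:v for k,v in c.items() if k!="color"})
    for t in["endmill","chuck","chuck_mouth"]:
        for f in["find_in","mark_of"]:
            for r in getattr(bot,f)(n,t):
                z={"endmill":.0525,"chuck":0,"chuck_mouth":.075}[t]
                print(n,t,f,np.round(r["location"],1),round(r["confidence"],2),onz(r["location"],z,K,T).round(3))
    cv2.imwrite(f"pics/{n}0.png",im)
E
python3 a.py
```

```text
pics
{'time': 0.0, 'q': array([6.99574893e+01, 5.00929714e+00, 1.00348412e+01, 9.51011190e+01,
       6.84479742e-04, 8.99989426e+01]), 'qd': array([-0.06153575, -0.11416353, -0.11264279, -0.02664737,  0.0049101 ,
        0.05106563]), 'joint_efforts': array([-1.43947542e-03, -5.20391572e+01,  4.64800751e+01,  1.67046511e-02,
        8.17470618e-05,  1.26909887e-05]), 'ee_pos': array([0.1884087 , 0.51646601, 0.23060385]), 'tcp_rot': array([-1.79924425e+02, -6.85873942e-04,  1.59958546e+02]), 'wrist_force': array([ 0.08118673, -0.11227248,  0.29192733]), 'torque': array([-0.00319125,  0.01921137,  0.00445146]), 'grasp_force': 0.0, 'opening': 0.08531800678600383}
side {'camera_matrix': array([[384.76149924,   0.        , 276.37363231],
       [  0.        , 384.76149924, 205.64601913],
       [  0.        ,   0.        ,   1.        ]]), 'xyz': array([0.1365114 , 0.4156382 , 0.53679818]), 'orientation': array([  50.54275903,    0.97625573, -141.63394603])}
side endmill find_in [286.8 261.8] 0.84 [0.402 0.065 0.052]
side endmill find_in [228.6 253.7] 0.77 [0.493 0.111 0.052]
side endmil
[... 2054 characters left out ...]
76.4] 0.86 [ 0.386 -0.121  0.075]
top chuck_mouth mark_of [350.3 165.1] 0.84 [ 0.601 -0.179  0.075]
top chuck_mouth mark_of [446.6 230.5] 0.81 [ 0.477 -0.361  0.075]
wrist {'camera_matrix': array([[335.99761711,   0.        , 276.40994949],
       [  0.        , 335.99761711, 210.21858363],
       [  0.        ,   0.        ,   1.        ]]), 'T_tool_cam': array([[ 2.07630796e-04,  9.56869263e-01,  2.90518795e-01,
         7.36040941e-02],
       [ 9.99998227e-01, -7.42391169e-04,  1.73049342e-03,
        -5.89566905e-04],
       [ 1.87153455e-03,  2.90517921e-01, -9.56867721e-01,
        -1.42434041e-01],
       [ 0.00000000e+00,  0.00000000e+00,  0.00000000e+00,
         1.00000000e+00]])}
```

```bash
python3 -c "
import cv2
a=cv2.imread('pics/side0.png')[110:330,180:430];b=cv2.imread('pics/top0.png')[130:330,160:480]
cv2.imwrite('pics/sidec.png',cv2.resize(a,None,fx=2.7,fy=2.7,interpolation=3));cv2.imwrite('pics/topc.png',cv2.resize(b,None,fx=2.5,fy=2.5,interpolation=3))"
```

```text
(no output)
```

View pics/sidec.png

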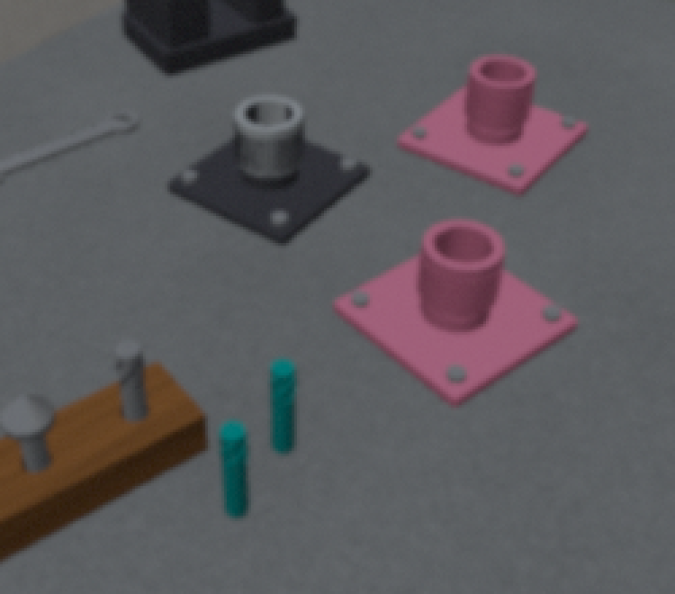

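View pics/topc.png

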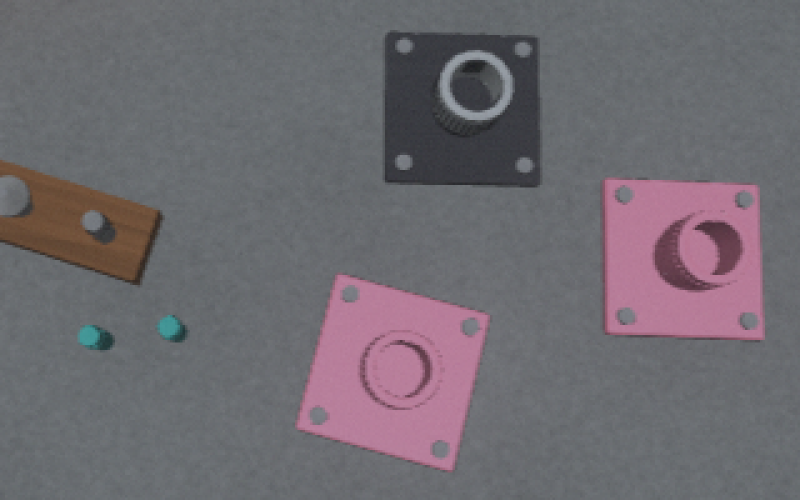

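The plain grey bar in the rack (side 229,254; top 201,225) is the end mill. The other candidates, side (287,262) and (266,281), are turquoise free-standing look-alikes. The dark-flanged chuck (side 277,175; top 348,171) is the right one, because the other two are pink. The enlarged crops confirm both choices. The rack row runs roughly along the tool's y axis, and I'll move above the cutter now.

Emit:
{"fn": "arm_command", "kwargs": {
  "series": [
    [-0.042,-0.028,0.004,0],
    [-0.084,-0.056,0.008,0],
    [-0.125,-0.084,0.012,0],
    [-0.167,-0.112,0.016,0],
    [-0.209,-0.14,0.02,0]
  ],
  "hand": 0.045,
  "grip_force": 40
}}

```text
time: 1.55
ee_pos: [0.3362, 0.3138, 0.2115]
tcp_rot: [180.0, 0.0, 160.0]
wrist_force: [1.0, 1.0, -0.2]
opening: 0.0451
grasp_force: 0.0
```

Emit:
{"fn": "arm_command", "kwargs": {
  "series": [
    [-0.042,-0.028,0.004,0],
    [-0.084,-0.056,0.008,0],
    [-0.125,-0.084,0.012,0],
    [-0.167,-0.112,0.016,0],
    [-0.209,-0.14,0.02,0]
  ]
}}

```text
time: 2.05
ee_pos: [0.4833, 0.1122, 0.1918]
tcp_rot: [180.0, 0.0, 159.9]
wrist_force: [0.7, 1.2, 0.1]
opening: 0.0447
grasp_force: 0.0
```

```bash
cat > w.py <<'E'
from h import *
import sys
tag,tgts=sys.argv[1],sys.argv[2:]
im,K,T,c=cam("wrist");s=bot.get_obs()
Rt=R.from_euler('xyz',s["tcp_rot"],degrees=True).as_matrix()
print(s["time"],s["ee_pos"].round(4),s["tcp_rot"].round(2),s["q"].round(1))
for t in tgts:
    for f in["find_in","mark_of"]:
        for r in getattr(bot,f)("wrist",t):
            z={"endmill":.0525,"chuck":0,"chuck_mouth":.075}[t]
            P=onz(r["location"],z,K,T)
            print(t,f,np.round(r["location"],1),round(r["confidence"],2),P.round(4),"tool",(Rt.T@(P-s["ee_pos"])).round(4))
cv2.imwrite(f"pics/{tag}.png",im)
np.savez(f"pics/{tag}.npz",K=K,T=T)
E
python3 w.py w1 endmill
```

```text
2.1 [0.4864 0.1073 0.1905] [-1.7989e+02  1.0000e-01  1.5974e+02] [12.5 -2.8 -2.4 90.4 -0.1 32.8]
endmill find_in [242.8 108. ] 0.95 [0.4045 0.1112 0.0525] tool [ 0.0784 -0.0244  0.1379]
endmill find_in [280.1 209. ] 0.63 [0.4943 0.1105 0.0525] tool [-0.0061  0.0061  0.138 ]
endmill find_in [181.8 146. ] 0.59 [0.4152 0.0525 0.0525] tool [ 0.0481 -0.0757  0.138 ]
endmill mark_of [184.7 142.7] 0.94 [0.4136 0.0559 0.0525] tool [ 0.0508 -0.0731  0.138 ]
endmill mark_of [277.3 206.1] 0.86 [0.491  0.1091 0.0525] tool [-0.0034  0.0036  0.138 ]
endmill mark_of [244.8 109.6] 0.64 [0.4062 0.1122 0.0525] tool [ 0.0772 -0.0228  0.1379]
```

View pics/w1.png

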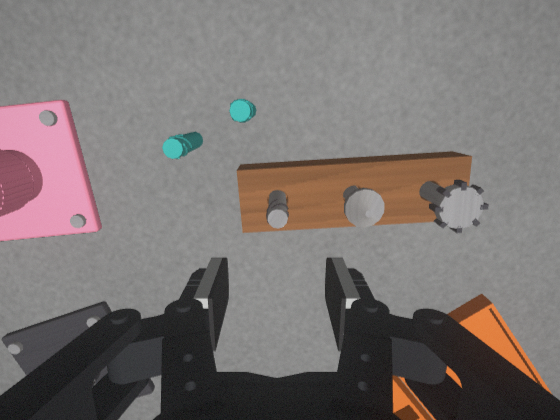

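Run:
```python
from h import *
d=np.load('pics/w1.npz');K,T=d['K'],d['T']
im=cv2.imread('pics/w1.png')
cv2.imwrite('pics/w1c.png',cv2.resize(im[170:240,230:320],None,fx=8,fy=8,interpolation=2))
s=bot.get_obs();Rt=R.from_euler('xyz',s["tcp_rot"],degrees=True).as_matrix()
print(s["ee_pos"],s["tcp_rot"])
P=onz((277.5,217),.09,K,T);print(P,Rt.T@(P-s["ee_pos"]))
a,b=[onz(p,.035,K,T) for p in((238.5,170),(470,155))];print(np.degrees(np.arctan2(*(a-b)[1::-1])))
for z in (.015,.035,.0525,.09): print(z,proj([.491,.1091,z],K,T))
```

```text
[0.48341462 0.11172006 0.19103191] [-1.79961346e+02 -4.25768801e-02  1.59683766e+02]
[0.48893732 0.11001102 0.09      ] [-0.00584759  0.00038292  0.10102736]
-106.29706284661984
0.015 [277.21143761 195.42281143]
0.035 [277.23166287 200.81846898]
0.0525 [277.25152448 206.11711409]
0.09 [277.30278381 219.79198291]
```

View pics/w1c.png

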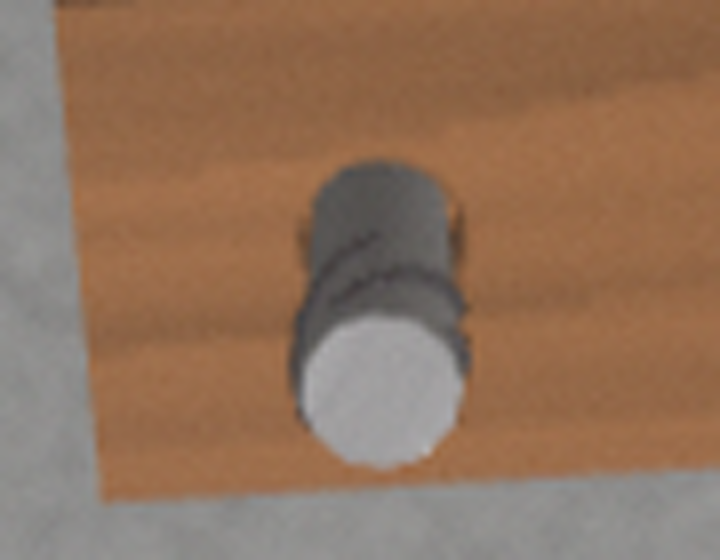

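The crop shows the plain round top at pixel (278, 219), with no wider head. I'll descend partway and take one closer look once the arm is still.

Emit:
{"fn": "arm_command", "kwargs": {
  "series": [
    [-0.003,0,0.02,0],
    [-0.007,0,0.04,0],
    [-0.007,0,0.045,0],
    [-0.007,0,0.045,0],
    [-0.007,0,0.045,0]
  ]
}}

```text
time: 2.7
ee_pos: [0.489, 0.1124, 0.1477]
tcp_rot: [180.0, 0.0, 160.0]
wrist_force: [-0.0, -0.5, -0.2]
opening: 0.0451
grasp_force: 0.0
```

```bash
python3 w.py w2 endmill
python3 - <<'E'
from h import *
d=np.load('pics/w2.npz');K,T=d['K'],d['T'];im=cv2.imread('pics/w2.png')
u,v=proj([.490,.1095,.09],K,T).round().astype(int);print(u,v)
cv2.imwrite('pics/w2c.png',cv2.resize(im[v-50:v+50,u-60:u+60],None,fx=6,fy=6,interpolation=2))
E
```

```text
2.75 [0.4892 0.1123 0.1479] [1.7995e+02 7.0000e-02 1.6000e+02] [12.9 -2.6 -6.8 85.7  0.  32.9]
endmill find_in [232.1 101.7] 0.97 [0.4054 0.11   0.0525] tool [ 0.078  -0.0309  0.0953]
endmill find_in [159.3 141.4] 0.83 [0.4125 0.0524 0.0525] tool [ 0.0517 -0.0826  0.0952]
endmill find_in [276.5 220.2] 0.63 [0.4947 0.1094 0.0525] tool [-0.0061 -0.001   0.0954]
endmill mark_of [236.3 102.2] 0.79 [0.4067 0.1125 0.0525] tool [ 0.0777 -0.0281  0.0953]
endmill mark_of [274.  215.5] 0.73 [0.4906 0.1089 0.0525] tool [-0.0024 -0.0029  0.0954]
endmill mark_of [165.2 141.8] 0.68 [0.4141 0.0562 0.0525] tool [ 0.0514 -0.0785  0.0952]
274 232
```

View pics/w2c.png

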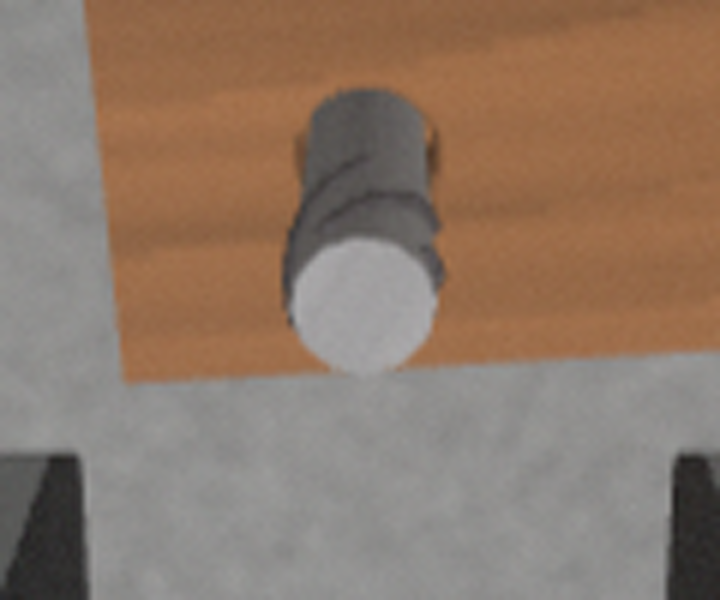

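The top is at (275, 233), so the tool is off by about (-2.5, -2) mm. I'll go down and grip the top 20 mm or so.

Emit:
{"fn": "arm_command", "kwargs": {
  "series": [
    [-0.0025,-0.002,0.02,0],
    [-0.0025,-0.002,0.04,0],
    [-0.0025,-0.002,0.06,0],
    [-0.0025,-0.002,0.075,0],
    [-0.0025,-0.002,0.079,0]
  ]
}}

```text
time: 3.35
ee_pos: [0.49, 0.1089, 0.0664]
tcp_rot: [-179.9, -0.1, 160.0]
wrist_force: [-0.2, 0.3, -1.2]
opening: 0.0449
grasp_force: 0.0
```

Emit:
{"fn": "arm_command", "kwargs": {
  "series": [
    [0,0,0,0],
    [0,0,0,0],
    [0,0,0,0],
    [0,0,0,0],
    [0,0,0,0]
  ],
  "hand": 0.01,
  "grip_force": 40
}}

```text
time: 3.85
ee_pos: [0.4913, 0.1092, 0.0687]
tcp_rot: [179.9, 0.1, 160.0]
wrist_force: [-0.1, 0.1, 6.7]
opening: 0.0144
grasp_force: 39.4
```

Emit:
{"fn": "arm_command", "kwargs": {
  "series": [
    [0,0,-0.01,0],
    [0,0,-0.03,0],
    [0,0,-0.06,0],
    [0,0,-0.095,0],
    [0,0,-0.13,0]
  ]
}}

```text
time: 4.35
ee_pos: [0.4902, 0.1089, 0.1992]
tcp_rot: [-180.0, -0.0, 160.0]
wrist_force: [0.7, -1.2, -1.0]
opening: 0.0142
grasp_force: 39.2
```

Emit:
{"fn": "arm_command", "kwargs": {
  "series": [
    [-0.021,-0.017,0,0],
    [-0.06,-0.05,0,0],
    [-0.095,-0.08,0,0],
    [-0.13,-0.107,0,0],
    [-0.155,-0.128,0,0]
  ]
}}

```text
time: 4.85
ee_pos: [0.5932, -0.0667, 0.1977]
tcp_rot: [-180.0, -0.0, 159.9]
wrist_force: [0.5, 0.9, -1.3]
opening: 0.0147
grasp_force: 39.2
```

Emit:
{"fn": "arm_command", "kwargs": {
  "series": [
    [-0.025,-0.021,0,0],
    [-0.042,-0.035,0,0],
    [-0.052,-0.044,0,0],
    [-0.052,-0.044,0,0],
    [-0.052,-0.044,0,0]
  ]
}}

```text
time: 5.35
ee_pos: [0.6259, -0.123, 0.1977]
tcp_rot: [180.0, -0.0, 160.0]
wrist_force: [-0.8, 1.2, -1.2]
opening: 0.0145
grasp_force: 39.2
```

```bash
python3 w.py w3 chuck chuck_mouth
```

```text
5.4 [ 0.6258 -0.1227  0.1979] [ 1.7999e+02 -2.0000e-02  1.5999e+02] [-11.1  16.9  20.1  93.2   0.    8.9]
chuck find_in [ 25.5 136.5] 0.89 [ 0.4961 -0.3422  0.    ] tool [ 0.0467 -0.2507  0.1979]
chuck find_in [217.3 181.5] 0.88 [ 0.6033 -0.1809  0.    ] tool [ 0.0012 -0.0625  0.1979]
chuck find_in [157.3   6.3] 0.66 [ 0.4378 -0.169   0.    ] tool [ 0.1607 -0.108   0.1979]
chuck mark_of [216.9 187.3] 0.74 [ 0.6088 -0.1837  0.    ] tool [-0.0049 -0.0632  0.1979]
chuck_mouth find_in [157.    2.2] 0.84 [ 0.4617 -0.1525  0.075 ] tool [ 0.144  -0.0843  0.1229]
chuck_mouth find_in [ 26.3 135.7] 0.82 [ 0.5091 -0.2875  0.075 ] tool [ 0.0532 -0.1949  0.1229]
chuck_mouth find_in [217.7 180.5] 0.59 [ 0.5924 -0.1621  0.075 ] tool [ 0.0179 -0.0485  0.1229]
chuck_mouth mark_of [203.4 202.1] 0.8 [ 0.605  -0.1801  0.075 ] tool [-1.000e-04 -6.120e-02  1.229e-01]
chuck_mouth mark_of [279.1 254.9] 0.57 [ 0.6704 -0.1379  0.075 ] tool [-0.0471  0.0009  0.1229]
```

View pics/w3.png

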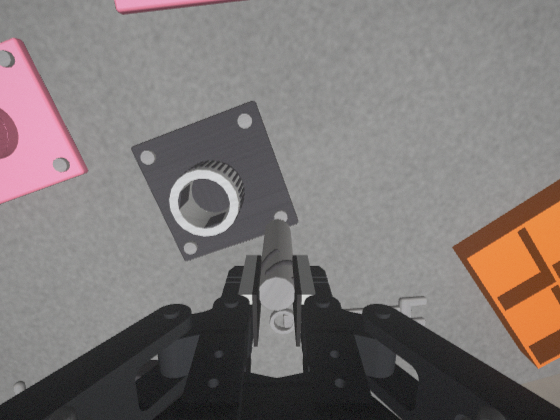

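The dark chuck's ring is centred at (204, 203), about (-0.5, -61) mm away in tool axes. The cutter hangs upright in the fingers, so I'll move over the chuck and insert it.

Emit:
{"fn": "arm_command", "kwargs": {
  "series": [
    [0,-0.03,0,0],
    [-0.0005,-0.06,0,0],
    [-0.0005,-0.061,0,0],
    [-0.0005,-0.061,0.02,0],
    [-0.0005,-0.061,0.04,0]
  ]
}}

```text
time: 6.1
ee_pos: [0.6061, -0.1806, 0.1581]
tcp_rot: [180.0, 0.1, 160.0]
wrist_force: [-0.0, 1.6, -1.7]
opening: 0.0143
grasp_force: 39.3
```

Emit:
{"fn": "arm_command", "kwargs": {
  "series": [
    [0,0,0.02,0],
    [0,0,0.04,0],
    [0,0,0.06,0],
    [0,0,0.07,0],
    [0,0,0.074,0]
  ]
}}

```text
time: 6.6
ee_pos: [0.6054, -0.1803, 0.0828]
tcp_rot: [180.0, -0.1, 160.0]
wrist_force: [0.5, -0.9, -0.9]
opening: 0.0142
grasp_force: 39.3
```

Emit:
{"fn": "arm_command", "kwargs": {
  "series": [
    [0,0,0.001,0],
    [0,0,0.002,0],
    [0,0,0.003,0],
    [0,0,0.004,0],
    [0,0,0.004,0]
  ]
}}

```text
time: 7.1
ee_pos: [0.6058, -0.181, 0.0799]
tcp_rot: [180.0, 0.0, 160.0]
wrist_force: [-0.5, -0.4, -1.1]
opening: 0.0145
grasp_force: 39.3
```

Emit:
{"fn": "arm_command", "kwargs": {
  "series": [
    [0,0,0.0005,0],
    [0,0,0.001,0],
    [0,0,0.0015,0],
    [0,0,0.002,0],
    [0,0,0.002,0]
  ]
}}

```text
time: 7.6
ee_pos: [0.6062, -0.1811, 0.0788]
tcp_rot: [180.0, 0.1, 160.0]
wrist_force: [-1.4, -0.0, 6.5]
opening: 0.0143
grasp_force: 40.1
```

The foot has touched the floor: 6.5 N at z 0.0788, where I expected it. I'll release.

Emit:
{"fn": "arm_command", "kwargs": {
  "series": [
    [0,0,0,0],
    [0,0,0,0],
    [0,0,0,0],
    [0,0,0,0],
    [0,0,0,0]
  ],
  "hand": 0.03
}}

```text
time: 8.1
ee_pos: [0.6057, -0.1809, 0.0775]
tcp_rot: [-180.0, -0.0, 160.0]
wrist_force: [-0.3, -0.3, 0.4]
opening: 0.0301
grasp_force: 0.0
```

Emit:
{"fn": "arm_command", "kwargs": {
  "series": [
    [0,0,0,0],
    [0,0,0,0],
    [0,0,0,0],
    [0,0,0,0],
    [0,0,0,0]
  ],
  "hand": 0.085
}}

```text
time: 8.6
ee_pos: [0.6058, -0.181, 0.0777]
tcp_rot: [-180.0, 0.0, 160.0]
wrist_force: [1.0, 0.2, -0.1]
opening: 0.0848
grasp_force: 0.0
```

```bash
python3 w.py w4 endmill chuck_mouth; python3 -c "
import cv2
im=cv2.imread('pics/w4.png');cv2.imwrite('pics/w4c.png',cv2.resize(im[180:380,160:400],None,fx=3,fy=3,interpolation=2))"
```

```text
8.65 [ 0.6058 -0.181   0.0777] [-180.      0.    159.96] [-16.6  15.9   5.7  79.7  -0.    3.4]
endmill find_in [278.3 272.9] 0.97 [ 0.6185 -0.1854  0.0525] tool [-0.0135  0.0002  0.0252]
endmill mark_of [280.7 256.6] 0.78 [ 0.6097 -0.1809  0.0525] tool [-0.0036  0.0014  0.0252]
chuck_mouth find_in [280.4 206.4] 0.91 [ 0.5766 -0.1693  0.075 ] tool [0.0314 0.0009 0.0027]
chuck_mouth find_in [ 25.8 165.9] 0.59 [ 0.5216 -0.2671  0.075 ] tool [ 0.0496 -0.1098  0.0027]
```

View pics/w4c.png

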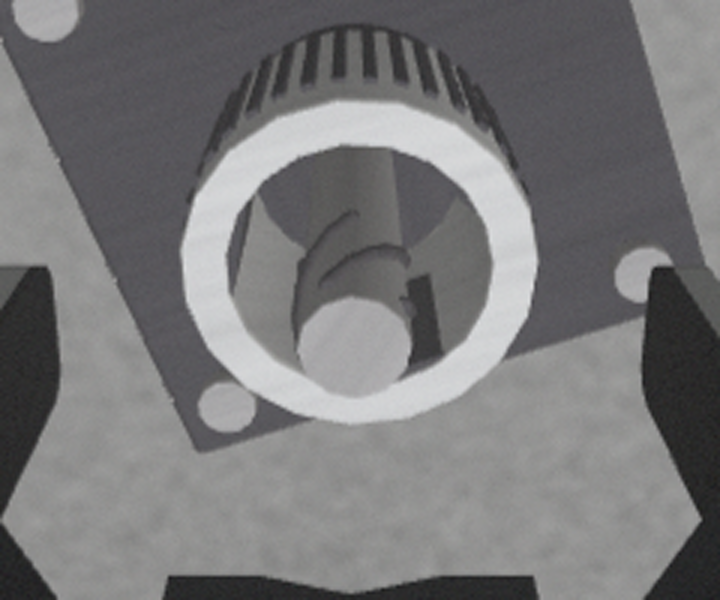

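Run:
```python
from h import *
d=np.load('pics/w4.npz');K,T=d['K'],d['T']
s=bot.get_obs();Rt=R.from_euler('xyz',s["tcp_rot"],degrees=True).as_matrix()
for p,z in(((280,266.7),.075),((278.3,295.7),.1)):
    P=onz(p,z,K,T);print(P,Rt.T@(P-s["ee_pos"]))
```

```text
[ 0.60467425 -0.17964538  0.075     ] [0.00148197 0.00085655 0.00265188]
[ 0.60484026 -0.18065896  0.1       ] [ 9.78173864e-04 -3.90778468e-05 -2.23480957e-02]
```

The cutter stands upright and centred, within 1 mm of the ring. I'll lower the open fingers around the sleeve and grip it.

Emit:
{"fn": "arm_command", "kwargs": {
  "series": [
    [0.001,0.001,0.01,0],
    [0.001,0.001,0.02,0],
    [0.001,0.001,0.03,0],
    [0.001,0.001,0.0375,0],
    [0.001,0.001,0.0375,0]
  ]
}}

```text
time: 9.35
ee_pos: [0.6043, -0.1794, 0.0383]
tcp_rot: [-180.0, -0.1, 160.0]
wrist_force: [-0.5, -0.7, -0.8]
opening: 0.0852
grasp_force: 0.0
```

Emit:
{"fn": "arm_command", "kwargs": {
  "series": [
    [0,0,0,0],
    [0,0,0,0],
    [0,0,0,0],
    [0,0,0,0],
    [0,0,0,0]
  ],
  "hand": 0.05,
  "grip_force": 60
}}

```text
time: 9.85
ee_pos: [0.6056, -0.1795, 0.0411]
tcp_rot: [180.0, 0.1, 160.0]
wrist_force: [-1.2, 3.0, 5.6]
opening: 0.0559
grasp_force: 67.1
```

Gripped. Next I'll turn it clockwise, which is positive about the downward tool z.

Emit:
{"fn": "arm_command", "kwargs": {
  "series": [
    [0,0,0,0.1],
    [0,0,0,0.2],
    [0,0,0,0.3],
    [0,0,0,0.4],
    [0,0,0,0.5]
  ]
}}

```text
time: 10.35
ee_pos: [0.6058, -0.1792, 0.0411]
tcp_rot: [179.9, 0.0, 131.1]
wrist_force: [0.2, 4.4, 5.8]
opening: 0.0556
grasp_force: 66.9
```

```bash
python3 -c "
from h import *
s=bot.get_obs();print(s['torque'],s['tcp_rot'],s['wrist_force'],s['q'])"
```

```text
[0.81275158 0.0343735  0.19917748] [1.79916788e+02 4.15035898e-02 1.31125344e+02] [0.17526349 4.39695733 5.75626021] [-1.65034614e+01  1.65053845e+01  2.28751920e+00  7.57025290e+01
  4.80595177e-02  3.23711977e+01]
```

Emit:
{"fn": "arm_command", "kwargs": {
  "series": [
    [0,0,0,0.06],
    [0,0,0,0.12],
    [0,0,0,0.18],
    [0,0,0,0.24],
    [0,0,0,0.3]
  ]
}}

```text
time: 10.85
ee_pos: [0.6059, -0.1791, 0.0411]
tcp_rot: [179.9, 0.0, 114.0]
wrist_force: [1.3, 5.2, 5.8]
opening: 0.0553
grasp_force: 66.8
```

```bash
cat > t.py <<'E'
from h import *
s=bot.get_obs();print(s['time'],s['torque'].round(2),s['tcp_rot'].round(1),s['wrist_force'].round(1),s['q'].round(1))
E
python3 t.py
```

```text
10.85 [ 0.74 -0.    0.19] [179.9   0.  114. ] [1.3 5.2 5.8] [-16.5  16.5   2.3  75.7   0.1  49.5]
```

Emit:
{"fn": "arm_command", "kwargs": {
  "series": [
    [0,0,0,0.03],
    [0,0,0,0.06],
    [0,0,0,0.09],
    [0,0,0,0.12],
    [0,0,0,0.15]
  ]
}}

```text
time: 11.35
ee_pos: [0.606, -0.1791, 0.0411]
tcp_rot: [179.9, 0.0, 105.5]
wrist_force: [1.1, 4.3, 5.1]
opening: 0.0553
grasp_force: 66.6
```

```bash
python3 t.py
```

```text
11.35 [ 0.75 -0.11  0.52] [179.9   0.  105.5] [1.1 4.3 5.1] [-16.5  16.5   2.3  75.7   0.1  58. ]
```

Torque has risen to 0.52 N m, so the jaws have met the cutter. I'll tighten further.

Emit:
{"fn": "arm_command", "kwargs": {
  "series": [
    [0,0,0,0.02],
    [0,0,0,0.04],
    [0,0,0,0.06],
    [0,0,0,0.08],
    [0,0,0,0.08]
  ]
}}

```text
time: 11.85
ee_pos: [0.6061, -0.1791, 0.0411]
tcp_rot: [179.9, 0.0, 101.1]
wrist_force: [2.4, 4.9, 5.7]
opening: 0.0555
grasp_force: 66.2
```

```bash
python3 t.py
```

```text
11.85 [ 0.76 -0.08  1.17] [179.9   0.  101.1] [2.4 4.9 5.7] [-16.5  16.5   2.3  75.7   0.   62.5]
```

Emit:
{"fn": "arm_command", "kwargs": {
  "series": [
    [0,0,0,0.02],
    [0,0,0,0.04],
    [0,0,0,0.06],
    [0,0,0,0.06],
    [0,0,0,0.06]
  ],
  "grip_force": 80
}}

```text
time: 12.35
ee_pos: [0.6061, -0.1791, 0.0412]
tcp_rot: [179.9, 0.0, 97.7]
wrist_force: [1.1, 3.5, 5.4]
opening: 0.0556
grasp_force: 83.6
```

```bash
python3 t.py
```

```text
12.35 [ 0.56 -0.01  2.19] [179.9   0.   97.7] [1.1 3.5 5.4] [-16.5  16.5   2.3  75.7   0.   65.8]
```

The torque is now 2.2 N m, so it's firmly tight. I'll let go and retract straight up.

Emit:
{"fn": "arm_command", "kwargs": {
  "series": [
    [0,0,0,0],
    [0,0,0,0],
    [0,0,0,0],
    [0,0,0,0],
    [0,0,0,0]
  ],
  "hand": 0.085
}}

```text
time: 12.85
ee_pos: [0.605, -0.1799, 0.04]
tcp_rot: [-180.0, 0.0, 97.5]
wrist_force: [-0.7, 0.6, 0.4]
opening: 0.0846
grasp_force: 0.0
```

Emit:
{"fn": "arm_command", "kwargs": {
  "series": [
    [0,0,-0.01,0],
    [0,0,-0.04,0],
    [0,0,-0.08,0],
    [0,0,-0.12,0],
    [0,0,-0.15,0]
  ]
}}

```text
time: 13.35
ee_pos: [0.6054, -0.1798, 0.1939]
tcp_rot: [179.8, 0.1, 97.5]
wrist_force: [0.7, -0.4, 0.6]
opening: 0.0848
grasp_force: 0.0
```

Emit:
{"fn": "arm_command", "kwargs": {
  "series": [
    [0,0,0,0],
    [0,0,0,0],
    [0,0,0,0],
    [0,0,0,0],
    [0,0,0,0]
  ]
}}

```text
time: 13.85
ee_pos: [0.6048, -0.1795, 0.1891]
tcp_rot: [-179.9, -0.0, 97.5]
wrist_force: [0.2, -0.8, -0.7]
opening: 0.0851
grasp_force: 0.0
```

```bash
python3 w.py w5 chuck_mouth endmill; python3 -c "
import cv2
im=cv2.imread('pics/w5.png');cv2.imwrite('pics/w5c.png',cv2.resize(im[120:320,160:400],None,fx=3,fy=3,interpolation=2))"
```

```text
13.9 [ 0.6049 -0.1796  0.1893] [-1.7993e+02 -3.0000e-02  9.7510e+01] [-16.5  15.8  17.8  92.1  -0.   66. ]
chuck_mouth find_in [276.2 180.3] 0.88 [ 0.6018 -0.1604  0.075 ] tool [ 0.0193 -0.0003  0.1143]
chuck_mouth find_in [59.8 89.1] 0.84 [ 0.4385 -0.1146  0.075 ] tool [ 0.0861 -0.1563  0.1146]
chuck_mouth find_in [178.4 312.1] 0.68 [ 0.5319 -0.2888  0.075 ] tool [-0.0988 -0.0865  0.1144]
chuck_mouth mark_of [277.  206.2] 0.9 [ 0.6052 -0.1811  0.075 ] tool [-0.0016  0.0003  0.1143]
endmill find_in [281.4 210.8] 0.8 [ 0.6104 -0.1912  0.0525] tool [-0.0124  0.0041  0.1368]
```

View pics/w5c.png

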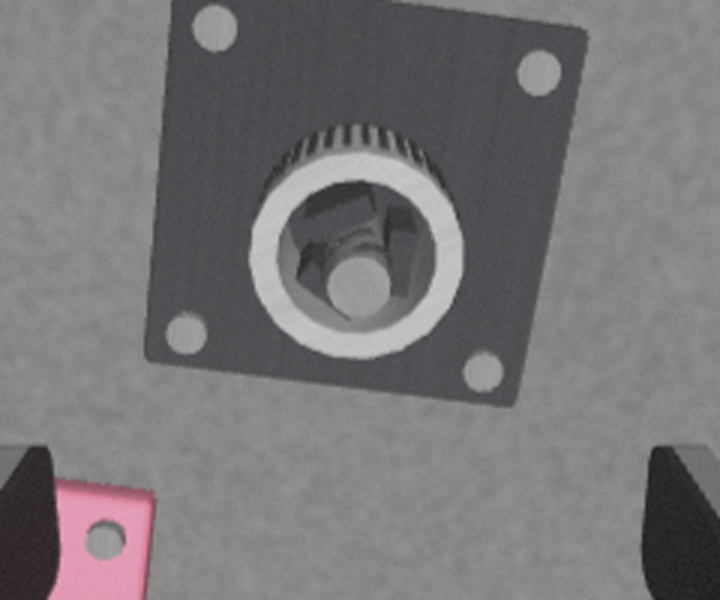

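The picture shows the three jaws closed round the upright cutter: cutter top at (279, 215), ring centre at (279, 205). Nothing touches the robot, so I'm handing the job in.

```bash
python3 -c "
from workcell import bot
print(bot.job_done())"
```

```text
the job is handed in; nothing more can be done
None
```

I stood the end mill upright on the dark chuck's floor, turned the sleeve clockwise by about 1.09 rad (2.2 N m at the end) until the jaws clamped it, let go, and handed the job in at about 14 s; no verdict was returned.

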